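# Plug a carving blank into the bench clamp and set its wing screw

## Robot

A 6-joint arm with a two-finger parallel gripper is mounted at the origin on the work surface. World frame = base frame: x ahead of the robot, y to its left, z up, the work surface at z = 0. Lengths are in m, angles in rad, forces in N, time in s.
With the tool pointing down it reaches from about 0.4 to 0.925 m from the base axis. Payload 12.5 kg.
Tool frame: the origin (TCP) lies between the finger pads, 19 mm behind the fingertips; this is the grasp point; z points along the fingers, y is the line along which they close (so a half turn about z gives the same grasp; the last joint's range is limited). The gripper opens to 95 mm and grips with 3 to 60 N. Pads are 20 mm wide; open, the fingers measure 119 mm over their backs; the gripper's body (75 mm by 180 mm) begins 59 mm behind the grasp point.
Start: joints at [1.229, 0.491, 1.559, -0, 1.092, -0.106], TCP at [0.146, 0.608, 0.233] pointing down, gripper open.
Joint ranges: [-3.1, 3.1], [-0.84, 2.19], [0.05, 2.79], [-1.13, 4.28], [0.06, 2.93], [-2.69, 2.69]. Speed limits (rad/s): [2.22, 2.22, 2.79, 3.14, 3.14, 3.14].

## Interface

Orientations are given as a unit quaternion [x, y, z, w].
In Python, from plant import robot gives the robot as it stands. The module is installed in compiled form; this text tells all that it offers.
- The arm moves only by the tool jog_arm, never from a script. Its argument "plan" is a list of rows, each an object with "slide": the shift along the tool's x, y, z in cm, a list of three; "spin": the turn about the tool's z in degrees; "jaw": the opening, from 0 (shut) to 1 (fully open). A call has 1 to 20 rows; each row shifts and turns the commanded pose from where the row before left it, along the tool's axes as they then stand; what a row does not reach is not made up. A row lasts 1/8 s, in which the tool goes at most 62.5 mm and 10.7 degrees, less where a joint would pass 70% of its speed; a pose out of reach is approached as far as the arm can. A call with a gripper value outside its range is refused whole. The fingers move at their own pace and stop on an object; "grip_force" is the grip in N (left out, the last holds). Time passes only in rows, so rows that do not move let the fingers close. It gives the time, the measured TCP pose, the force, the opening and the grip force at its end, in the units of the state.
- robot.get_state(): the state, without advancing time (a new reading comes with each control period).
- robot.read_camera(name): name is "side" or "top" or "wrist"; returns a dict with "img" (480x640x3 uint8, red, green, blue), "depth" (480x640 float32, m along the optical axis (not along the pixel's ray), 0 where there is no reading), "fov_y" (degrees; the focal length in pixels is half the picture's height over the tangent of half this angle, whatever the lens; pixels are square), "cx", "cy" (the principal point, pixels), "k1" (the pictures are not rectified: a ray, as slopes to the right and down, at radius r is drawn at 1 + k1 r^2 times it, then the intrinsics apply), "extrinsics" (4x4, takes a point from world to camera coordinates); the wrist camera has in their place "hand_eye" (4x4, takes a point from camera to tool coordinates, whose origin is the TCP and whose axes are the flange's). Camera axes: x right, y up, looking along -z (the intrinsics and any distortion apply to the point x, -y, -z); pixel columns grow to the right and rows downward; lengths in m; the calibration is good to about 2 mm. A picture is of the moment at which its call begins: read the wrist's pose just before it.
- robot.hand_in(): hands the job in; it is judged then, once.
The state is a dict: "time_s": time; "joint_pos": joint angles; "joint_vel": joint speeds; "effort": joint torques, N m; "eef_pos": TCP position; "ee_rot": TCP orientation; "contact_force": force on the tool from outside, world axes, zero at the start; "wrist_torque": the same for the moment, N m; "grip_width": opening from 0.0 (shut) to 1.0 (fully open); "gripper_force": force on a finger pad.
Only numpy, scipy, OpenCV 4.12 (cv2) and the standard library are available. Lean on these libraries where they do the work, as an engineer would, in place of code of your own. Each camera call takes 0.05 s, during which the arm holds its last target. There are 200 camera calls.

## Task

Plug the pale half-carved bird into the square socket of the green bench clamp until its shoulder sits flush, and let go of it. Then turn the brass wing screw clockwise until it seats, back it off a quarter turn so the blank stays just free to slide, and finish still gripping the wing screw there so it cannot creep. Leave the dark bird, the jar and the tools where they are.

Things in the scene. Friction and masses are not known exactly. Their poses are not given: they have to be found in the camera images.
- fixture: Bench clamp, fixed (place and yaw vary): dark base board 100 x 250 x 12 mm (x, y, z) with two green blocks, tops 45 mm above the table: socket block (90 x 90 mm) at y = -62 mm, smaller screw block (64 x 64 mm) at y = +62 mm, a low steel bar between. Origin: centre of the underside, on the table; z up.
- socket (a point): Centre of the mouth of the square socket, on top of the socket block (45 mm above the table). Hole 31.6 x 31.6 mm, 33 mm deep, sides along the fixture's x and y, The blank's tenon fits any of four ways round; fully plugged, its shoulder rests on the block and its origin is 26 mm below the mouth.
- blank: Loose pale wooden blank, half-carved bird, 60 to 130 g, 99 mm tall, standing on its tenon. Origin: centre of the tenon's underside; z up; x from beak to tail. Square tenon 30 x 30 mm to height 26 (lowest 7 mm taper to 26 x 26), shoulder plate 46 x 46 mm from 26 to 40, bird body 52 (x) x 32 (y) mm from 40 to 76, head on top 29 mm wide. Beak ends at x = -38, tail at x = +51 mm.
- blank_grip (a point): On the blank's axis, 66 mm above its underside: a good place for the TCP to grip the bird's flat sides (32 mm apart along the blank's y), fingers clear of the shoulder plate.
- clamp_screw (a joint): Turn of the brass wing screw about its vertical axis, rad. Grows clockwise seen from above (tightening); hard stop (seated) at 3.2; a quarter turn is 1.571. Starts 1.3 to 2.6 rad short of the stop, turns against about 0.08 N m of friction, stays where it is left, does not rise or sink as it turns.
- wing: Wing of the brass screw, on the screw block: upright flat bar 46 mm long (x), 12 mm thick (y: grip across this), 8 to 38 mm above its origin, over a brass disc 36 mm wide, 8 mm thick. Origin on the screw's axis, 45 mm above the table; x runs to the lobe with a red mark on top. Its yaw = fixture's yaw minus joint clamp_screw.
- wing_grip (a point): Point on the screw's axis 31 mm above the wing's origin (76 mm above the table): a good place for the TCP when gripping the wing; turns with it.
- dark_blank: Dark wooden bird blank of the same shape but with a round 38 mm tenon, which does not fit the socket, standing loose; origin: centre of its underside. Not to be moved.
- wax_jar: Amber wax jar, 58 mm in diameter, 65 mm tall, loose; origin: centre of its underside. Not to be moved.
- gouge_a: Gouge lying flat with a pale wooden handle 130 x 24 x 22 mm, blade to 98 mm on its +x side; origin on the table below the ferrule. Not to be moved.
- gouge_b: Gouge like gouge_a, plank-coloured handle 120 mm long. Not to be moved.
- gouge_c: Gouge like gouge_a, brown handle 140 mm long. Not to be moved.
- mallet: Dark wooden mallet lying down: head 72 mm in diameter, 95 mm long along y, handle 190 mm to -x; origin under the head. Not to be moved.
- stone: Grey sharpening stone in a wooden holder, 70 x 200 x 34 mm; origin: centre of its underside. Not to be moved.
There are look-alikes about, which are no part of the job. What is shaped like the blank but blue or turquoise is not meant.

How it is judged:
On the way, in this order (a step that is already met when the one before it is completed fails the run):
1. the pale bird is plugged into the socket, shoulder flush, and let go (z of blank in the frame of fixture between 0.015 and 0.022 m and horizontal distance between blank and socket below 0.004 m and angle between blank's own z axis and vertical below 0.06 rad and contact force between the fingers and blank below 0.5 N), for 0.2 s.
2. the wing screw is turned clockwise to its stop (value of joint clamp_screw above 3.12 rad and z of blank in the frame of fixture between 0.015 and 0.022 m and horizontal distance between blank and socket below 0.004 m), for 0.1 s.
3. the wing screw is backed off a quarter turn and gripped (value of joint clamp_screw between 1.329 and 1.929 rad and contact force between the fingers and wing above 8 N), for 0.2 s.
At the end, for the whole second after the job is handed in: Pale blank in the socket (origin 15 to 22 mm above the table, within 4 mm of its centre, tilt under 0.06 rad), untouched by the robot; wing screw at rest 1.571 rad back from its stop, give or take 0.3; the fingers grip the wing with over 8 N (all of step 1 and all of step 3 and velocity of joint clamp_screw between -0.1 and 0.1 rad/s and contact force between the arm and blank below 0.5 N); the arm keeps its last pose, push and grip.
It fails at once if the dark bird is pushed more than 25 mm or tipped (distance of dark_blank from where it was at the start of the episode above 0.025 m or angle between dark_blank's own z axis and vertical above 0.4 rad).
It fails at once if the wax jar is pushed more than 25 mm or tipped (distance of wax_jar from where it was at the start of the episode above 0.025 m or angle between wax_jar's own z axis and vertical above 0.4 rad).
It fails at once if a gouge is pushed more than 25 mm or tipped (distance of any of gouge_a, gouge_b, gouge_c from where it was at the start of the episode above 0.025 m or angle between any of gouge_a, gouge_b, gouge_c's own z axis and vertical above 0.4 rad).
It fails at once if the mallet or the sharpening stone is pushed more than 25 mm or tipped (distance of any of mallet, stone from where it was at the start of the episode above 0.025 m or angle between any of mallet, stone's own z axis and vertical above 0.4 rad).
It also fails if it takes over 64 s, if anything falls off the work surface, if the arm or the gripper's body presses on something with over 40 N, if the wrist force passes 120 N, or if a joint passes its speed limit or range.

## Working session

There is one attempt and no reset: what is moved stays moved. The work goes in short steps, Python scripts to look and compute and a tool call to move; the robot and the scene stay as the last step left them, time stands still between calls to the robot, and variables do not carry over. Pictures are saved under pics/ and viewed, at most 10 in all, crops included, and the job is handed in when it is done.

Besides the shell and the picture viewer there is one more tool, called after ">>>" as a command line: name --argument value ..., lists and objects as JSON in quotes. jog_arm: Moves the arm, as the interface text tells. Its arguments: {"type":"object","properties":{"plan":{"type":"array","items":{"type":"object","properties":{"slide":{"type":"array","items":{"type":"number"}},"spin":{"type":"number"},"jaw":{"type":"number"}}}},"grip_force":{"type":"number"}},"required":["plan"]}

```bash
mkdir -p pics
cat > h.py <<'E'
import numpy as np, cv2
from plant import robot
from scipy.spatial.transform import Rotation as R
def cam(name):
    s=robot.get_state(); c=robot.read_camera(name)
    if 'extrinsics' in c: M=np.linalg.inv(np.array(c['extrinsics']))
    else:
        T=np.eye(4);T[:3,:3]=R.from_quat(s['ee_rot']).as_matrix();T[:3,3]=s['eef_pos']
        M=T@np.array(c['hand_eye'])
    c['M']=M; c['f']=240/np.tan(np.radians(c['fov_y'])/2)
    return c
def rays(c,uv):
    uv=np.asarray(uv,float).reshape(-1,1,2);f=c['f']
    K=np.array([[f,0,c['cx']],[0,f,c['cy']],[0,0,1]])
    p=cv2.undistortPoints(uv,K,np.array([c['k1'],0,0,0.]))[:,0]
    d=np.c_[p[:,0],-p[:,1],-np.ones(len(p))]
    return c['M'][:3,3],d@c['M'][:3,:3].T
def onplane(c,uv,z):
    o,d=rays(c,uv); return o+d*((z-o[2])/d[:,2])[:,None]
def cloud(c):
    v,u=np.mgrid[0:480,0:640]
    o,d=rays(c,np.c_[u.ravel(),v.ravel()])
    return (o+d*c['depth'].reshape(-1,1)).reshape(480,640,3)
def save(c,n): cv2.imwrite('pics/'+n+'.png',c['img'][:,:,::-1])
E
python3 - <<'E'
from h import *
s=robot.get_state();print(s['eef_pos'],s['ee_rot'],s['grip_width'],s['contact_force'])
for n in('top','side','wrist'):
    c=cam(n);save(c,n+'0');print(n,c['fov_y'],c['k1'],c['M'][:3,3].round(3),(c['depth']>0).mean())
E
```

```text
[0.14589729 0.6074723  0.23284212] [ 1.17601883e-01  9.93060651e-01 -5.72635458e-04 -1.15963145e-04] 0.9987049696306927 [ 0.55791798 -0.28256108 -0.58871398]
top 49.98858740389081 0.003934157267516504 [ 0.455 -0.034  1.239] 0.9959407552083334
side 50.139632012592806 -0.14011513699968056 [ 0.597 -1.003  0.623] 0.99595703125
wrist 62.332371755910195 -0.07013108582042492 [0.069 0.627 0.385] 0.9959342447916667
```

View pics/top0.png

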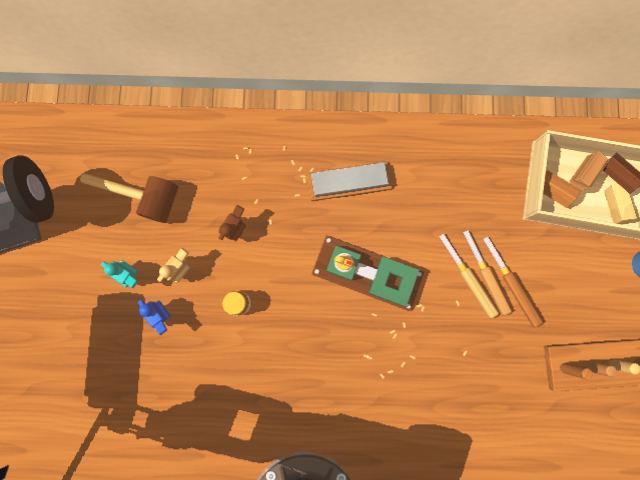

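View pics/side0.png

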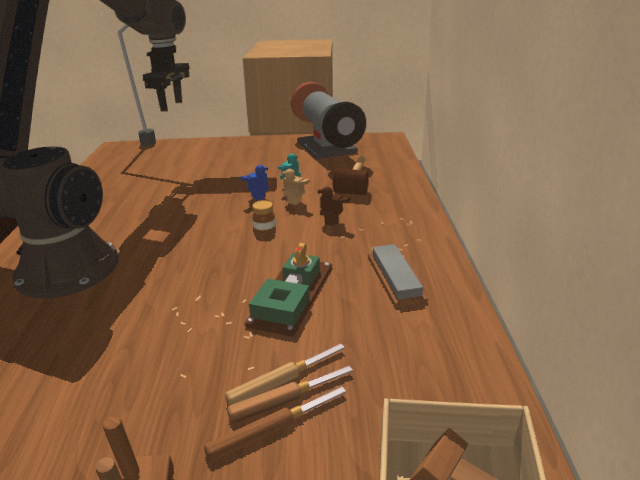

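The top view shows the pale bird at about (173,268), with turquoise (120,272), blue (153,315), dark (232,225) and the jar (235,302) around it. The socket is at (394,281) and the wing at (344,263).

```bash
cat > m.py <<'E'
from h import *
c=cam('top');P=cloud(c);img=c['img'];hsv=cv2.cvtColor(img,cv2.COLOR_RGB2HSV)
z=P[...,2]
def box(n,m):
    q=P[m];b=cv2.minAreaRect((q[:,:2]*1000).astype(np.float32));print(n,m.sum(),'z',np.percentile(q[:,2],[5,50,95]).round(3),'rect',np.round(b[0],1),np.round(b[1],1),round(b[2],1))
v,u=np.mgrid[0:480,0:640]
def win(a,b,c_,d): return (u>a)&(u<b)&(v>c_)&(v<d)
g=(hsv[...,0]>55)&(hsv[...,0]<95)&(hsv[...,1]>70)
top=(z>.038)&(z<.052)
box('sock',g&top&win(365,430,250,312)); box('screwblk',g&top&win(320,368,240,290))
# socket hole
hole=(z<.035)&win(386,404,272,292); box('hole',hole)
w=win(325,366,242,285)&(z>.068); box('wing',w)
red=((hsv[...,0]<8)|(hsv[...,0]>172))&(hsv[...,1]>150)&w&(hsv[...,2]>120); print('red',red.sum(),P[red].mean(0) if red.any() else 0)
pb=win(150,200,240,292)
for a,b in((.02,.045),(.043,.075),(.08,.11)):
    box('pale %g'%a,pb&(z>a)&(z<b))
for n,W in(('turq',win(95,142,255,292)),('blue',win(132,175,293,340)),('dark',win(212,250,200,246)),('jar',win(215,255,285,322))): box(n,W&(z>.03))
im=np.hstack([cv2.resize(img[235:345,100:210],(400,400),interpolation=cv2.INTER_CUBIC),cv2.resize(img[225:325,310:410],(400,400),interpolation=cv2.INTER_CUBIC)])
cv2.imwrite('pics/crop1.png',im[:,:,::-1])
E
python3 m.py
```

```text
sock 1291 z [0.041 0.045 0.049] rect [ 521.2 -189.6] [89.9 89.2] 71.0
screwblk 348 z [0.042 0.045 0.049] rect [561.  -72.7] [61.  63.2] 71.1
hole 171 z [0.009 0.013 0.029] rect [ 522.7 -190.8] [29.7 29.7] 70.0
wing 123 z [0.073 0.081 1.124] rect [511.  -64.9] [ 44.9 118.5] 81.9
red 14 [ 0.55808668 -0.08378327  0.08320341]
pale 0.02 96 z [0.03  0.039 0.043] rect [524.9 304.2] [11.9 45.8] 58.8
pale 0.043 205 z [0.046 0.072 0.075] rect [543.7 309. ] [40.1 74.3] 49.8
pale 0.08 187 z [0.081 0.092 0.1  ] rect [539.4 314.7] [27.7 86.6] 49.4
turq 629 z [0.038 0.076 0.097] rect [478.3 222.9] [513.4  56.6] 78.6
blue 664 z [0.038 0.076 0.097] rect [421.5 174.7] [416.9  74.6] 89.1
dark 589 z [0.038 0.076 0.097] rect [542.9 101.1] [310.6  86.4] 41.6
jar 514 z [0.035 0.064 0.069] rect [463.   83.1] [ 55.  234.3] 1.8
```

View pics/crop1.png

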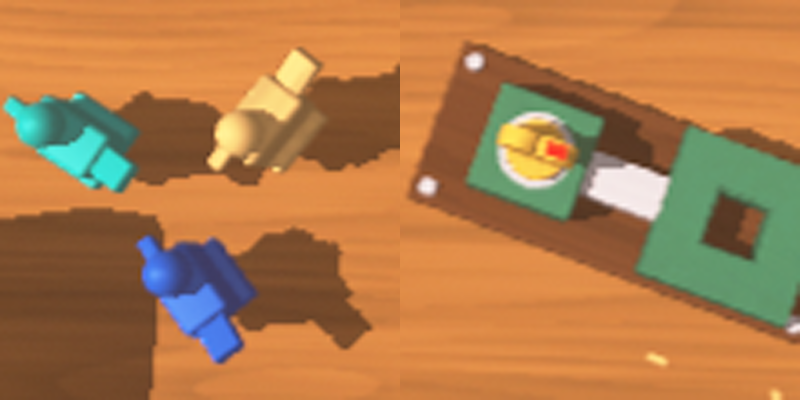

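The crops show the pale bird's head at about (235,135) and its tail at (300,65) in the left half. The red-marked lobe points towards the socket at (557,150) in the right half. The fixture sizes match those given. I'll move above the bird and take a wrist view.

>>> jog_arm --plan '[{"slide": [-2,-1,-0.5],"spin": 0,"jaw": 1},{"slide": [-4.5,-2,-1],"spin": 0,"jaw": 1},{"slide": [-4.5,-2,-1],"spin": 0,"jaw": 1},{"slide": [-4.5,-2,-1],"spin": 3,"jaw": 1},{"slide": [-4.5,-2,-1],"spin": 3,"jaw": 1},{"slide": [-4.5,-2,0],"spin": 3,"jaw": 1},{"slide": [-4.5,-2,0],"spin": 4,"jaw": 1},{"slide": [-4.5,-1,0],"spin": 4,"jaw": 1},{"slide": [-4.5,0,0],"spin": 5,"jaw": 1},{"slide": [-4.5,0,0],"spin": 5,"jaw": 1},{"slide": [-2,0,0],"spin": 4,"jaw": 1},{"slide": [0,0,0],"spin": 0,"jaw": 1},{"slide": [0,0,0],"spin": 0,"jaw": 1}]'

```text
time_s: 1.82
eef_pos: [0.5133, 0.3108, 0.2786]
ee_rot: [0.378, 0.926, 0.0, -0.0]
contact_force: [-0.5, -0.4, -0.3]
grip_width: 1.002
gripper_force: 0.0
```

Run:
```python
from h import *
s=robot.get_state();print(s['time_s'],s['eef_pos'],s['joint_pos'])
r=R.from_quat(s['ee_rot']).as_matrix();print(r.round(3))
c=cam('wrist');save(c,'w1');P=cloud(c);print(c['M'][:3].round(3))
np.savez('w1.npz',P=P,img=c['img'],M=c['M'])
```

```text
1.825 [0.51331135 0.31081357 0.27860869] [ 4.34324905e-01  4.14041157e-01  1.56366088e+00  2.38569294e-04
  1.16396414e+00 -3.61144263e-01]
[[-0.714  0.7   -0.   ]
 [ 0.7    0.714  0.   ]
 [ 0.     0.    -1.   ]]
[[ 0.7   -0.686 -0.198  0.456]
 [ 0.714  0.672  0.195  0.366]
 [-0.001 -0.278  0.961  0.431]]
```

View pics/w1.png

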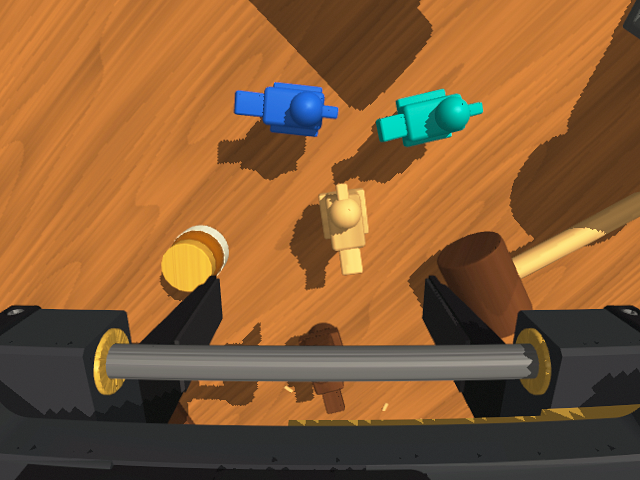

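The wrist view shows the pale bird at (345,230), with its beak at (342,188) and tail at (350,262). Blue, turquoise and the mallet are clear of it. Next I measure its body top at z = 76 mm.

```bash
cat > m2.py <<'E'
from h import *
d=np.load('w1.npz');P=d['P'];img=d['img'];hsv=cv2.cvtColor(img,cv2.COLOR_RGB2HSV);z=P[...,2]
v,u=np.mgrid[0:480,0:640]
W=(u>300)&(u<385)&(v>175)&(v<285)
for a,b in((.03,.043),(.045,.07),(.0735,.0785),(.08,.11)):
    m=(W&(z>a)&(z<b)).astype(np.uint8)
    m=cv2.morphologyEx(m,cv2.MORPH_OPEN,np.ones((2,2),np.uint8))>0
    q=P[m];
    if len(q)<5: print(a,len(q));continue
    r=cv2.minAreaRect((q[:,:2]*1000).astype(np.float32));print(a,m.sum(),np.round(q.mean(0),4),np.median(q[:,2]).round(4),r)
for n,w in(('turq',(u>375)&(u<490)&(v>85)&(v<150)),('blue',(u>230)&(u<340)&(v>75)&(v<140)),('mallet',(u>435)&(u<535)&(v>225)&(v<300)),('jar',(u>160)&(u<232)&(v>222)&(v<280)),('dark',(u>300)&(u<350)&(v>385)&(v<412))):
    q=P[w&(z>.03)&(z<.12)];print(n,q.min(0).round(3),q.max(0).round(3))
E
python3 m2.py
```

```text
0.03 508 [0.5327 0.319  0.0397] 0.041 ((539.8753662109375, 318.4851989746094), (49.64865493774414, 60.36455154418945), 52.60612869262695)
0.045 84 [0.513  0.3344 0.0646] 0.0654 ((513.7901000976562, 336.6411437988281), (31.0991268157959, 7.325016021728516), 46.55014419555664)
0.0735 1216 [0.547  0.3113 0.0752] 0.0767 ((527.298583984375, 326.4377136230469), (35.84501647949219, 162.53440856933594), 56.42778396606445)
0.08 1046 [0.5255 0.327  0.0926] 0.0938 ((531.7307739257812, 323.7016906738281), (29.215896606445312, 173.00453186035156), 56.71086883544922)
turq [0.486 0.393 0.03 ] [0.55  0.474 0.101]
blue [0.385 0.319 0.036] [0.461 0.389 0.101]
mallet [0.644 0.345 0.03 ] [0.74  0.441 0.074]
jar [0.431 0.151 0.03 ] [0.488 0.204 0.068]
dark [0.639 0.163 0.067] [0.681 0.195 0.082]
```

```bash
cat > m3.py <<'E'
from h import *
import sys
def pale(P,img,W):
    hsv=cv2.cvtColor(img,cv2.COLOR_RGB2HSV);z=P[...,2].astype(np.float32)
    k=np.ones((3,3),np.uint8); flat=(cv2.dilate(z,k)-cv2.erode(z,k))<.012
    for a,b in((.0735,.079),(.036,.044)):
        m=(W&flat&(z>a)&(z<b)).astype(np.uint8)
        n,l,s,_=cv2.connectedComponentsWithStats(m)
        for i in [j for j in range(1,n) if s[j,4]>60]:
            q=P[l==i];r=cv2.minAreaRect((q[:,:2]*1000).astype(np.float32));print(a,len(q),s[i,:4],np.median(q[:,2]).round(4),np.round(r[0],1),np.round(r[1],1),round(r[2],1))
    m=W&flat&(z>.088)&(z<.11);q=P[m];print('head',q.mean(0).round(4),q.max(0).round(4))
if __name__=='__main__':
    d=np.load('w1.npz');v,u=np.mgrid[0:480,0:640]
    pale(d['P'],d['img'],(u>300)&(u<385)&(v>175)&(v<285))
    c=d['P'];print(c[200:285:6,346].round(3))
    img=d['img'];cv2.imwrite('pics/crop2.png',cv2.resize(img[170:290,290:400,::-1],(550,600),interpolation=cv2.INTER_CUBIC))
E
python3 m3.py
```

```text
0.0735 955 [329 220  35  48] 0.0768 [550.1 308.1] [29.7 45.9] 53.7
0.036 107 [358 189   9  44] 0.041 [545.7 336.8] [ 3.9 44.4] 56.4
0.036 179 [319 194  10  44] 0.0412 [521.5 304.5] [ 4.3 44.1] 52.8
head [0.5217 0.3288 0.0951] [0.5359 0.343  0.1007]
[[0.516 0.337 0.092]
 [0.519 0.333 0.097]
 [0.523 0.33  0.099]
 [0.526 0.326 0.099]
 [0.53  0.323 0.098]
 [0.539 0.316 0.077]
 [0.543 0.312 0.078]
 [0.548 0.308 0.077]
 [0.552 0.304 0.076]
 [0.557 0.299 0.072]
 [0.561 0.296 0.077]
 [0.565 0.292 0.078]
 [0.568 0.288 0.081]
 [0.599 0.265 0.001]
 [0.604 0.26  0.001]]
```

View pics/crop2.png

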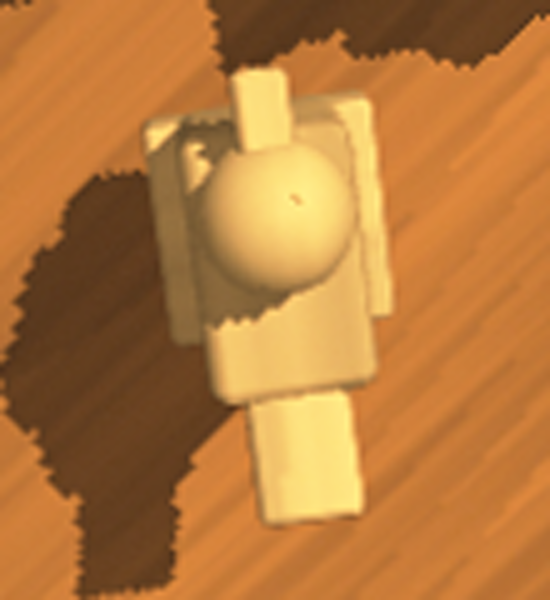

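>>> jog_arm --plan '[{"slide": [-0.76,2.13,0],"spin": 0,"jaw": 0.75},{"slide": [0,0,3],"spin": -7.6,"jaw": 0.75},{"slide": [0,0,5],"spin": 0,"jaw": 0.75},{"slide": [0,0,5],"spin": 0,"jaw": 0.75},{"slide": [0,0,2.5],"spin": 0,"jaw": 0.75},{"slide": [0,0,0],"spin": 0,"jaw": 0.75},{"slide": [0,0,0],"spin": 0,"jaw": 0.75}]' --grip_force 20

```text
time_s: 2.75
eef_pos: [0.5344, 0.3214, 0.1248]
ee_rot: [0.316, 0.949, 0.001, 0.001]
contact_force: [-0.2, 0.2, -0.0]
grip_width: 0.752
gripper_force: 0.0
```

Run:
```python
from h import *
c=cam('wrist');save(c,'w2')
s=robot.get_state();r=R.from_quat(s['ee_rot']).as_matrix();print(s['eef_pos'],np.degrees(np.arctan2(r[1,1],r[0,1])))
```

```text
[0.53453499 0.32134647 0.12505764] 53.13825389655637
```

View pics/w2.png

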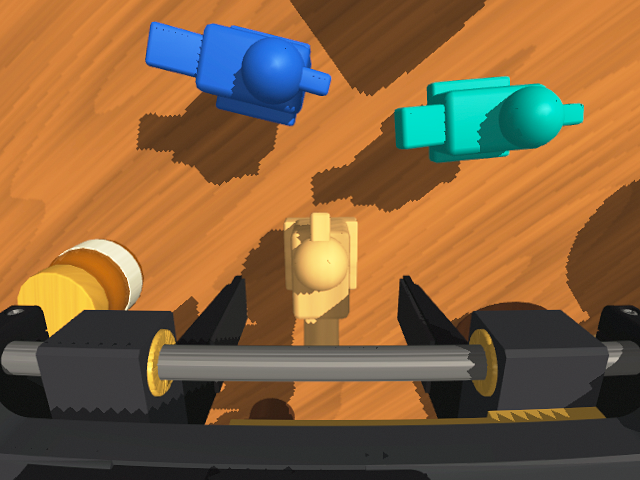

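The bird at (320,265) is centred between the fingers (tips at 243 and 402) and aligned with them. I'll descend and grip.

>>> jog_arm --plan '[{"slide": [0,0,3],"jaw": 0.75},{"slide": [0,0,2.9],"jaw": 0.75},{"slide": [0,0,0],"jaw": 0.6},{"slide": [0,0,0],"jaw": 0.2},{"slide": [0,0,0],"jaw": 0.2},{"slide": [0,0,0],"jaw": 0.2},{"slide": [0,0,0],"jaw": 0.2},{"slide": [0,0,0],"jaw": 0.2}]' --grip_force 25

```text
invalid input
```

Run:
```python
from h import *
c=cam('wrist');P=cloud(c);v,u=np.mgrid[0:480,0:640]
s=robot.get_state();r=R.from_quat(s['ee_rot']).as_matrix();print(s['eef_pos'],s['contact_force'],np.degrees(np.arctan2(r[1,1],r[0,1])),s['grip_width'],s['gripper_force'])
Q=(P-s['eef_pos'])@r   # tool coords
z=Q[...,2].astype(np.float32);k=np.ones((3,3),np.uint8);flat=(cv2.dilate(z,k)-cv2.erode(z,k))<.012
W=(abs(Q[...,1])<.03)&(abs(Q[...,0])<.07)&flat
m=W&(P[...,2]>.036)&(P[...,2]<.044);q=Q[m];print('plate',len(q),q.min(0).round(4),q.max(0).round(4),np.percentile(q,[2,98],axis=0).round(4))
m=W&(P[...,2]>.08);q=Q[m];print('head/beak',np.percentile(q,[1,50,99],axis=0).round(4))
save(c,'w3')
```

```text
[0.53457124 0.32126723 0.12504071] [-0.03884932  0.36167529 -0.21377427] 53.12776864306483 0.7507982999028351 0.0
plate 724 [-0.0223 -0.0237  0.0822] [0.0228 0.0209 0.0888] [[-0.0206 -0.0235  0.0827]
 [ 0.0223  0.0207  0.0865]]
head/beak [[ 6.900e-03 -2.930e-02 -1.051e-01]
 [ 2.670e-02 -1.000e-04 -9.540e-02]
 [ 3.170e-02  2.930e-02  3.690e-02]]
```

View pics/w3.png

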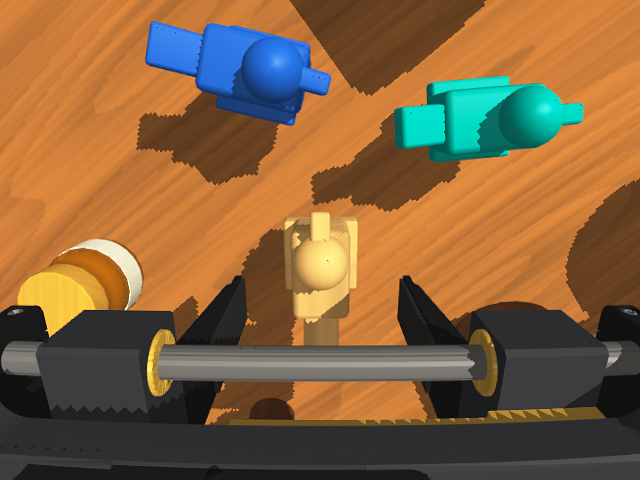

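The move was refused because the rows need "spin", so the view is unchanged. The plate is centred along x and sits 1.4 mm off in y, so I'll correct that in the retry.

>>> jog_arm --plan '[{"slide": [0,-0.12,3],"spin": 0,"jaw": 0.75},{"slide": [0,0,2.9],"spin": 0,"jaw": 0.75},{"slide": [0,0,0],"spin": 0,"jaw": 0.6},{"slide": [0,0,0],"spin": 0,"jaw": 0.2},{"slide": [0,0,0],"spin": 0,"jaw": 0.2},{"slide": [0,0,0],"spin": 0,"jaw": 0.2},{"slide": [0,0,0],"spin": 0,"jaw": 0.2},{"slide": [0,0,0],"spin": 0,"jaw": 0.2}]' --grip_force 25

```text
time_s: 3.85
eef_pos: [0.5337, 0.3199, 0.0651]
ee_rot: [0.317, 0.949, 0.0, 0.0]
contact_force: [-0.6, -0.6, 5.9]
grip_width: 0.338
gripper_force: 24.9
```

```bash
cat > ip.py <<'E'
from h import *
c=cam('wrist');P=cloud(c)
s=robot.get_state();r=R.from_quat(s['ee_rot']).as_matrix();print(s['time_s'],s['eef_pos'],s['contact_force'],np.degrees(np.arctan2(r[1,1],r[0,1])),s['grip_width'],s['gripper_force'])
Q=(P-s['eef_pos'])@r
z=Q[...,2].astype(np.float32);k=np.ones((3,3),np.uint8);flat=(cv2.dilate(z,k)-cv2.erode(z,k))<.012
W=(abs(Q[...,1])<.03)&(abs(Q[...,0])<.07)&flat
m=W&(z>.022)&(z<.030);q=Q[m];print('plate',len(q),np.median(q[:,2]),np.percentile(q,[2,98],axis=0).round(4))
E
python3 ip.py
```

```text
3.9 [0.53375114 0.31995656 0.06507229] [-1.20727802 -0.24240008  7.02199365] 53.09091862226866 0.33742665756470086 24.920274317264557
plate 564 0.024283341329220127 [[ 0.0103 -0.0224  0.0228]
 [ 0.0226  0.0218  0.0293]]
```

>>> jog_arm --plan '[{"slide": [0,0,-2],"spin": 0,"jaw": 0.2},{"slide": [0,0,-4.5],"spin": 0,"jaw": 0.2},{"slide": [0,0,-5],"spin": -6,"jaw": 0.2},{"slide": [0,0,-5],"spin": -6,"jaw": 0.2},{"slide": [0,0,-2],"spin": -6,"jaw": 0.2},{"slide": [-1,-2,0],"spin": 0,"jaw": 0.2},{"slide": [-1.9,-4,0],"spin": 0,"jaw": 0.2},{"slide": [-1.9,-4,0],"spin": 0,"jaw": 0.2},{"slide": [-1.9,-4,0],"spin": 0,"jaw": 0.2},{"slide": [-1.9,-4,0],"spin": 0,"jaw": 0.2},{"slide": [-1.9,-4,0],"spin": 0,"jaw": 0.2},{"slide": [-1.9,-4,0],"spin": 0,"jaw": 0.2},{"slide": [-1.9,-4,0],"spin": 0,"jaw": 0.2},{"slide": [-1.9,-4,0],"spin": 0,"jaw": 0.2},{"slide": [-1.9,-4,0],"spin": 0,"jaw": 0.2},{"slide": [-1.9,-4,0],"spin": 0,"jaw": 0.2},{"slide": [-1.9,-4,0],"spin": 0,"jaw": 0.2},{"slide": [-1.4,-2.7,0],"spin": 0,"jaw": 0.2},{"slide": [0,0,0],"spin": 0,"jaw": 0.2},{"slide": [0,0,0],"spin": 0,"jaw": 0.2}]'

```text
time_s: 6.4
eef_pos: [0.5953, -0.2163, 0.2483]
ee_rot: [0.165, 0.986, 0.0, -0.001]
contact_force: [-0.2, 0.7, -0.4]
grip_width: 0.336
gripper_force: 24.9
```

```bash
python3 ip.py
python3 - <<'E'
from h import *
c=cam('wrist');save(c,'w4');np.savez('w4.npz',P=cloud(c),**{k:c[k] for k in('img','M','f','cx','cy','k1')})
print(c['M'][:3,3])
E
```

```text
6.45 [ 0.5955154  -0.21589855  0.24872045] [-0.59704406  0.62292922 -1.13405974] 71.05784630473637 0.33489045493151426 24.913628697395325
plate 571 0.024664154897202455 [[ 0.0106 -0.0225  0.023 ]
 [ 0.0227  0.0217  0.0291]]
[ 0.52040854 -0.18994256  0.40119875]
```

View pics/w4.png

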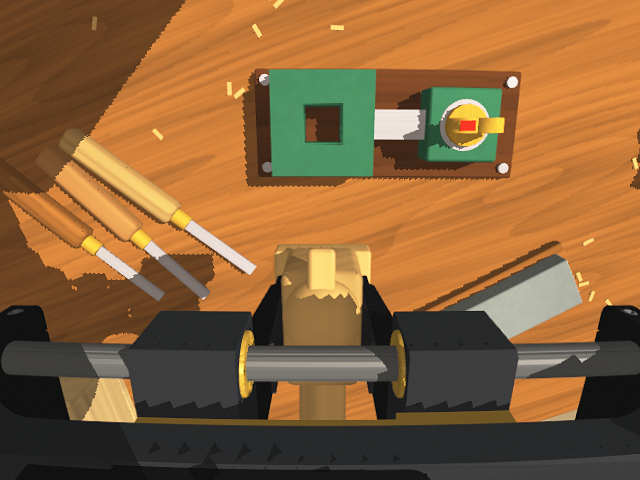

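The wrist view shows the socket block at (268–375, 70–178) with the hole at about (324,124). The wing is at (475,125), with its red lobe on the left at (467,125). Next I measure it on known planes.

```bash
cat > m4.py <<'E'
from h import *
d=np.load('w4.npz');c={k:d[k] for k in d.files};c['f'],c['cx'],c['cy'],c['k1']=[float(c[k]) for k in('f','cx','cy','k1')]
P=c['P'];img=c['img'];hsv=cv2.cvtColor(img,cv2.COLOR_RGB2HSV);z=P[...,2]
g=((hsv[...,0]>55)&(hsv[...,0]<95)&(hsv[...,1]>70)).astype(np.uint8)
def rect(n,q):
    r=cv2.minAreaRect((q[:,:2]*1000).astype(np.float32));print(n,len(q),np.round(r[0],1),np.round(r[1],1),round(r[2],1))
for n,a,b in(('sock',250,400),('screw',410,520)):
    m=g.copy();m[:,:a]=0;m[:,b:]=0
    m=m&((z>.04)&(z<.05)).astype(np.uint8)
    cs,h=cv2.findContours(m,cv2.RETR_CCOMP,cv2.CHAIN_APPROX_NONE)
    for k,hh in zip(cs,h[0]):
        if len(k)>60: rect(n+(' outer' if hh[3]<0 else ' hole'),onplane(c,k.reshape(-1,2),.045))
v,u=np.mgrid[0:480,0:640];W=(u>425)&(u<515)&(v>85)&(v<165)
red=W&((hsv[...,0]<8)|(hsv[...,0]>172))&(hsv[...,1]>150)
q=np.c_[u[red],v[red]];print('red',red.sum(),onplane(c,q,.083).mean(0))
w=W&(z>.078)&(z<.087);rect('wing',onplane(c,np.c_[u[w],v[w]],.083)); print(np.median(z[w]))
print('tool y deg rad', )
E
python3 m4.py
```

```text
sock outer 414 [ 519.4 -189.5] [90.1 89.4] 71.1
sock hole 143 [ 519.9 -190.1] [32.4 32.1] 71.0
screw outer 413 [559.7 -73.6] [64.7 62.9] 71.0
red 137 [ 0.55692148 -0.0823673   0.083     ]
wing 784 [559.4 -74.4] [41.8 12.2] 72.2
0.08281352217757754
tool y deg rad
```

>>> jog_arm --plan '[{"slide": [2,0,1],"spin": 0,"jaw": 0.2},{"slide": [3,0,3],"spin": 0,"jaw": 0.2},{"slide": [3,0.04,4],"spin": 0,"jaw": 0.2},{"slide": [0.03,0,3.4],"spin": 0,"jaw": 0.2},{"slide": [0,0,1.5],"spin": 0,"jaw": 0.2},{"slide": [0,0,0.5],"spin": 0,"jaw": 0.2},{"slide": [0,0,0],"spin": 0,"jaw": 0.2},{"slide": [0,0,0],"spin": 0,"jaw": 0.2},{"slide": [0,0,0],"spin": 0,"jaw": 0.2}]'

```text
time_s: 7.62
eef_pos: [0.5205, -0.1901, 0.116]
ee_rot: [0.164, 0.986, -0.0, 0.001]
contact_force: [0.3, 0.5, -0.7]
grip_width: 0.336
gripper_force: 24.9
```

```bash
python3 ip.py
```

```text
7.675 [ 0.52046803 -0.19011605  0.11593934] [-0.16980111  0.25726302 -1.04565894] 71.08873788158284 0.3348459123168651 24.91318702697754
plate 568 0.02421381553024953 [[ 0.0103 -0.0221  0.0227]
 [ 0.0225  0.0222  0.0295]]
```

>>> jog_arm --plan '[{"slide": [0.08,0.02,0.3],"spin": 0,"jaw": 0.2},{"slide": [0,0,0.4],"spin": 0,"jaw": 0.2},{"slide": [0,0,0.4],"spin": 0,"jaw": 0.2},{"slide": [0,0,0],"spin": 0,"jaw": 0.2},{"slide": [0,0,0],"spin": 0,"jaw": 0.2}]'

```text
time_s: 8.3
eef_pos: [0.5196, -0.1896, 0.1043]
ee_rot: [0.164, 0.986, 0.0, -0.0]
contact_force: [-0.0, 0.2, -1.1]
grip_width: 0.34
gripper_force: 24.9
```

```bash
python3 ip.py
```

```text
8.35 [ 0.51963891 -0.18958874  0.10445227] [-0.40371959 -0.08960525 -1.61493106] 71.09055366155404 0.33820399556832853 24.91314321756363
plate 552 0.02435625267425465 [[ 0.0104 -0.022   0.0228]
 [ 0.0226  0.0222  0.0294]]
```

Entered 5 mm without contact, so I'll go on down.

>>> jog_arm --plan '[{"slide": [0,0,0.4],"spin": 0,"jaw": 0.2},{"slide": [0,0,0.4],"spin": 0,"jaw": 0.2},{"slide": [0,0,0],"spin": 0,"jaw": 0.2}]'

```text
time_s: 8.72
eef_pos: [0.5194, -0.1895, 0.096]
ee_rot: [0.164, 0.986, 0.0, -0.0]
contact_force: [-0.2, 0.0, -0.4]
grip_width: 0.338
gripper_force: 24.9
```

>>> jog_arm --plan '[{"slide": [0,0,0.4],"spin": 0,"jaw": 0.2},{"slide": [0,0,0.4],"spin": 0,"jaw": 0.2},{"slide": [0,0,0.3],"spin": 0,"jaw": 0.2},{"slide": [0,0,0.1],"spin": 0,"jaw": 0.2},{"slide": [0,0,0],"spin": 0,"jaw": 0.2}]'

```text
time_s: 9.35
eef_pos: [0.5196, -0.1896, 0.0844]
ee_rot: [0.164, 0.986, 0.0, 0.0]
contact_force: [-0.3, -0.3, -1.1]
grip_width: 0.335
gripper_force: 24.9
```

>>> jog_arm --plan '[{"slide": [0,0,0.1],"spin": 0,"jaw": 0.2},{"slide": [0,0,0],"spin": 0,"jaw": 0.2},{"slide": [0,0,0],"spin": 0,"jaw": 0.65},{"slide": [0,0,0],"spin": 0,"jaw": 0.65},{"slide": [0,0,0],"spin": 0,"jaw": 0.65},{"slide": [0,0,0],"spin": 0,"jaw": 0.65},{"slide": [0,0,-2],"spin": 0,"jaw": 0.65},{"slide": [0,0,-4],"spin": 0,"jaw": 0.65},{"slide": [0,0,-5],"spin": 0,"jaw": 0.65},{"slide": [-2,0,-5],"spin": 0,"jaw": 0.65},{"slide": [-4,0,-1],"spin": 0,"jaw": 0.65},{"slide": [-2,0,0],"spin": 0,"jaw": 0.65},{"slide": [0,0,0],"spin": 0,"jaw": 0.65},{"slide": [0,0,0],"spin": 0,"jaw": 0.65}]'

```text
time_s: 11.1
eef_pos: [0.5945, -0.2152, 0.253]
ee_rot: [0.164, 0.986, 0.0, -0.001]
contact_force: [-0.3, 0.3, 0.4]
grip_width: 0.654
gripper_force: 0.0
```

```bash
python3 - <<'E'
from h import *
c=cam('wrist');save(c,'w5');s=robot.get_state();print(s['time_s'],s['eef_pos'],s['joint_pos'])
P=cloud(c);np.savez('w4.npz',P=P,**{k:c[k] for k in('img','M','f','cx','cy','k1')})
D=P[...,:2]-[.5196,-.1896];a=np.radians(-18.95);x=D@[np.cos(a),np.sin(a)];y=D@[-np.sin(a),np.cos(a)]
z=P[...,2].astype(np.float32);k=np.ones((3,3),np.uint8);flat=(cv2.dilate(z,k)-cv2.erode(z,k))<.006
for n,m in(('plate',(abs(y)<.03)&(abs(x)<.03)&(z>.052)&(z<.066)),('body',(abs(y)<.03)&(x>0)&(x<.05)&(z>.085)&(z<.1)),('head',(abs(y)<.03)&(z>.105)&(z<.13)&(abs(x)<.04)),('blocktop',(abs(y)<.043)&(abs(x)<.043)&(z>.04)&(z<.05))):
    m=m&flat;print(n,m.sum(),np.median(z[m]).round(4),z[m].max() if m.any() else 0,np.percentile(x[m],[2,98]).round(4),np.percentile(y[m],[2,98]).round(4))
E
python3 m4.py|tail -4
```

```text
11.15 [ 0.59449217 -0.21521772  0.25321058] [-4.51798407e-01  4.83917833e-01  1.51501290e+00  9.71695613e-05
  1.14351357e+00 -1.69256883e+00]
plate 406 0.06 0.062123735 [-0.0202  0.0215] [-0.021   0.0221]
body 1835 0.096 0.09996401 [0.0022 0.0466] [-0.0141  0.0141]
head 1244 0.1145 0.12025164 [-0.0347 -0.    ] [-0.011   0.0117]
blocktop 5274 0.0461 0.048815627 [-0.0416  0.0419] [-0.0421  0.042 ]
red 141 [ 0.55701741 -0.08199294  0.083     ]
wing 762 [559.4 -74.1] [41.6 11.7] 72.0
0.08292498025373488
tool y deg rad
```

View pics/w5.png

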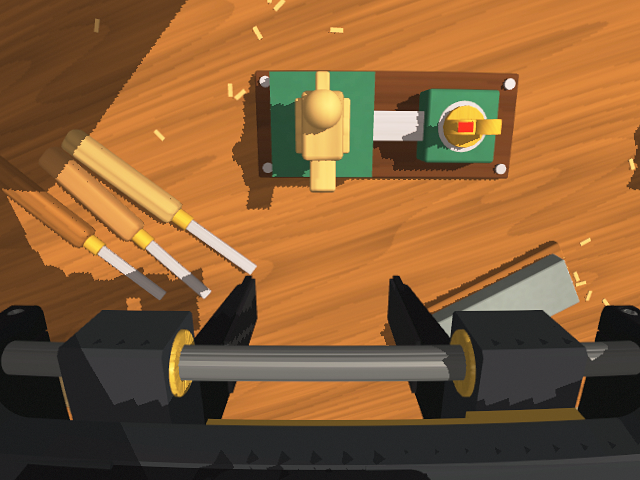

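The bird sits flush: the plate top is 14 mm above the block top and centred to within 1 mm. The wing line is at about 72°, so the screw is near 1.55 rad. I'll go over the wing.

>>> jog_arm --plan '[{"slide": [2,3,0],"spin": 8,"jaw": 0.5},{"slide": [0,0,0],"spin": -8,"jaw": 0.5},{"slide": [2,3,0],"spin": 0,"jaw": 0.5},{"slide": [2,3,0],"spin": 0,"jaw": 0.5},{"slide": [1.9,3.29,0],"spin": 0,"jaw": 0.5},{"slide": [0,0,0],"spin": 5,"jaw": 0.5},{"slide": [0,0,0],"spin": 10,"jaw": 0.5},{"slide": [0,0,0],"spin": 10,"jaw": 0.5},{"slide": [0,0,0],"spin": 10,"jaw": 0.5},{"slide": [0,0,0],"spin": 10,"jaw": 0.5},{"slide": [0,0,0],"spin": 10,"jaw": 0.5},{"slide": [0,0,2],"spin": 10,"jaw": 0.5},{"slide": [0,0,3],"spin": 10,"jaw": 0.5},{"slide": [0,0,3],"spin": 10,"jaw": 0.5},{"slide": [0,0,2],"spin": 4,"jaw": 0.5},{"slide": [0,0,0],"spin": 0,"jaw": 0.5},{"slide": [0,0,0],"spin": 0,"jaw": 0.5}]'

```text
time_s: 13.28
eef_pos: [0.5605, -0.0737, 0.1544]
ee_rot: [0.808, 0.589, 0.0, 0.0]
contact_force: [0.3, 0.1, -0.1]
grip_width: 0.501
gripper_force: 0.0
```

```bash
cat > st.py <<'E'
from h import *
s=robot.get_state();r=R.from_quat(s['ee_rot']).as_matrix()
print(s['time_s'],s['eef_pos'].round(4) if hasattr(s['eef_pos'],'round') else s['eef_pos'],'yaw',np.degrees(np.arctan2(r[1,1],r[0,1])),'F',np.round(s['contact_force'],2),'T',np.round(s['wrist_torque'],3),s['grip_width'],s['gripper_force'],np.round(s['joint_pos'],3))
d=(r.T@(np.array([.5596,-.0733,.077])-s['eef_pos']))*100;print('to wing, tool cm',d.round(2))
E
python3 st.py
```

```text
13.275 [ 0.5605 -0.0737  0.1544] yaw -17.813515115826714 F [ 0.28  0.09 -0.07] T [-0.026  0.095  0.014] 0.5010598068251332 0.0 [-0.248  0.5    1.793  0.     0.847  0.063]
to wing, tool cm [ 0.01 -0.1   7.74]
```

>>> jog_arm --plan '[{"slide": [0,-0.1,3],"spin": 0,"jaw": 0.5},{"slide": [0,0,3],"spin": 0,"jaw": 0.5},{"slide": [0,0,1.7],"spin": 0,"jaw": 0.5},{"slide": [0,0,0],"spin": 0,"jaw": 0.3},{"slide": [0,0,0],"spin": 0,"jaw": 0},{"slide": [0,0,0],"spin": 0,"jaw": 0},{"slide": [0,0,0],"spin": 0,"jaw": 0},{"slide": [0,0,0],"spin": 0,"jaw": 0},{"slide": [0,0,0],"spin": 0,"jaw": 0},{"slide": [0,0,0],"spin": 0,"jaw": 0}]' --grip_force 30

```text
time_s: 14.52
eef_pos: [0.5607, -0.0737, 0.0772]
ee_rot: [0.809, 0.588, 0.001, 0.001]
contact_force: [5.9, -0.7, -0.2]
grip_width: 0.126
gripper_force: 30.0
```

```bash
python3 st.py
```

```text
14.525 [ 0.5607 -0.0737  0.0772] yaw -17.904145066042133 F [ 5.87 -0.68 -0.22] T [-0.255 -0.662  0.062] 0.12559156217307949 29.997369647026062 [-0.248  0.611  1.853  0.     0.674  0.065]
to wing, tool cm [ 0.   -0.12  0.02]
```

>>> jog_arm --plan '[{"slide": [0,0.1,0],"spin": 5,"jaw": 0},{"slide": [0,0,0],"spin": 8,"jaw": 0},{"slide": [0,0,0],"spin": 8,"jaw": 0},{"slide": [0,0,0],"spin": 8,"jaw": 0},{"slide": [0,0,0],"spin": 8,"jaw": 0},{"slide": [0,0,0],"spin": 8,"jaw": 0},{"slide": [0,0,0],"spin": 8,"jaw": 0},{"slide": [0,0,0],"spin": 8,"jaw": 0},{"slide": [0,0,0],"spin": 8,"jaw": 0},{"slide": [0,0,0],"spin": 8,"jaw": 0},{"slide": [0,0,0],"spin": 5,"jaw": 0},{"slide": [0,0,0],"spin": 3,"jaw": 0},{"slide": [0,0,0],"spin": 0,"jaw": 0},{"slide": [0,0,0],"spin": 0,"jaw": 0}]'

```text
time_s: 16.27
eef_pos: [0.5602, -0.0727, 0.0771]
ee_rot: [0.994, -0.113, -0.0, -0.001]
contact_force: [-0.6, 7.1, 6.9]
grip_width: 0.126
gripper_force: 30.0
```

```bash
python3 st.py
```

```text
16.275 [ 0.5602 -0.0727  0.0771] yaw -102.92687576195452 F [-0.62  7.13  6.87] T [ 1.363  0.41  -0.103] 0.12567481708468026 30.003156065940857 [-0.247  0.611  1.852  0.002  0.679  1.549]
to wing, tool cm [-0.05  0.07  0.01]
```

>>> jog_arm --plan '[{"slide": [0,0,0],"spin": 3,"jaw": 0},{"slide": [0,0,0],"spin": 3,"jaw": 0},{"slide": [0,0,0],"spin": 2,"jaw": 0},{"slide": [0,0,0],"spin": 1,"jaw": 0},{"slide": [0,0,0],"spin": 0,"jaw": 0}]'

```text
time_s: 16.9
eef_pos: [0.5603, -0.0726, 0.0771]
ee_rot: [0.982, -0.19, -0.0, -0.001]
contact_force: [-1.7, 8.2, 6.4]
grip_width: 0.123
gripper_force: 30.0
```

```bash
python3 st.py
```

```text
16.9 [ 0.5603 -0.0726  0.0771] yaw -111.9297830689342 F [-1.75  8.23  6.39] T [ 1.577  0.307 -0.   ] 0.123223336167318 30.00098079442978 [-0.246  0.611  1.852  0.002  0.678  1.706]
to wing, tool cm [-0.04  0.09  0.01]
```

>>> jog_arm --plan '[{"slide": [0,0,0],"spin": 1,"jaw": 0},{"slide": [0,0,0],"spin": 1,"jaw": 0},{"slide": [0,0,0],"spin": 1,"jaw": 0},{"slide": [0,0,0],"spin": 0,"jaw": 0}]'

```text
time_s: 17.4
eef_pos: [0.5603, -0.0726, 0.0771]
ee_rot: [0.977, -0.215, -0.0, -0.0]
contact_force: [-0.6, 8.1, 6.3]
grip_width: 0.125
gripper_force: 30.9
```

```bash
python3 st.py
```

```text
17.4 [ 0.5603 -0.0726  0.0771] yaw -114.82719643595983 F [-0.55  8.08  6.3 ] T [1.479 0.298 0.749] 0.1246733412054728 30.92471569776535 [-2.460e-01  6.110e-01  1.852e+00  1.000e-03  6.780e-01  1.757e+00]
to wing, tool cm [-0.04  0.09  0.01]
```

The torque rose to 0.75 N·m at the predicted angle, so the screw is seated. I'll back it off 92°, which includes about 2° of wind-up.

>>> jog_arm --plan '[{"slide": [0,0,0],"spin": -4,"jaw": 0},{"slide": [0,0,0],"spin": -8,"jaw": 0},{"slide": [0,0,0],"spin": -8,"jaw": 0},{"slide": [0,0,0],"spin": -8,"jaw": 0},{"slide": [0,0,0],"spin": -8,"jaw": 0},{"slide": [0,0,0],"spin": -8,"jaw": 0},{"slide": [0,0,0],"spin": -8,"jaw": 0},{"slide": [0,0,0],"spin": -8,"jaw": 0},{"slide": [0,0,0],"spin": -8,"jaw": 0},{"slide": [0,0,0],"spin": -8,"jaw": 0},{"slide": [0,0,0],"spin": -8,"jaw": 0},{"slide": [0,0,0],"spin": -5,"jaw": 0},{"slide": [0,0,0],"spin": -3,"jaw": 0},{"slide": [0,0,0],"spin": 0,"jaw": 0},{"slide": [0,0,0],"spin": 0,"jaw": 0},{"slide": [0,0,0],"spin": 0,"jaw": 0},{"slide": [0,0,0],"spin": 0,"jaw": 0}]'

```text
time_s: 19.52
eef_pos: [0.5607, -0.0737, 0.0771]
ee_rot: [0.834, 0.552, 0.0, 0.0]
contact_force: [0.0, 1.0, 6.1]
grip_width: 0.124
gripper_force: 30.0
```

```bash
python3 st.py
python3 - <<'E'
from h import *
c=cam('top');P=cloud(c)
D=P[...,:2]-[.5205,-.190];a=np.radians(-18.95);x=D@[np.cos(a),np.sin(a)];y=D@[-np.sin(a),np.cos(a)]
z=P[...,2].astype(np.float32)
for n,m in(('plate',(abs(y)<.03)&(abs(x)<.03)&(z>.052)&(z<.066)),('body',(abs(y)<.03)&(x>0)&(x<.05)&(z>.085)&(z<.1))):
    print(n,m.sum(),np.median(z[m]),np.percentile(x[m],[5,95]).round(4),np.percentile(y[m],[5,95]).round(4))
i=c['img'][200:340,280:460];cv2.imwrite('pics/end.png',cv2.resize(i,(720,560),interpolation=cv2.INTER_CUBIC)[:,:,::-1])
E
```

```text
19.525 [ 0.5607 -0.0737  0.0771] yaw -22.973250502266573 F [0.04 0.96 6.06] T [-0.128  0.118  0.095] 0.12417003283502918 29.997937381267548 [-0.248  0.612  1.851  0.     0.677  0.153]
to wing, tool cm [-0.   -0.12  0.01]
plate 97 0.05908666 [-0.02    0.0209] [-0.0207  0.0241]
body 248 0.09510848 [0.004  0.0459] [-0.012   0.0154]
```

View pics/end.png

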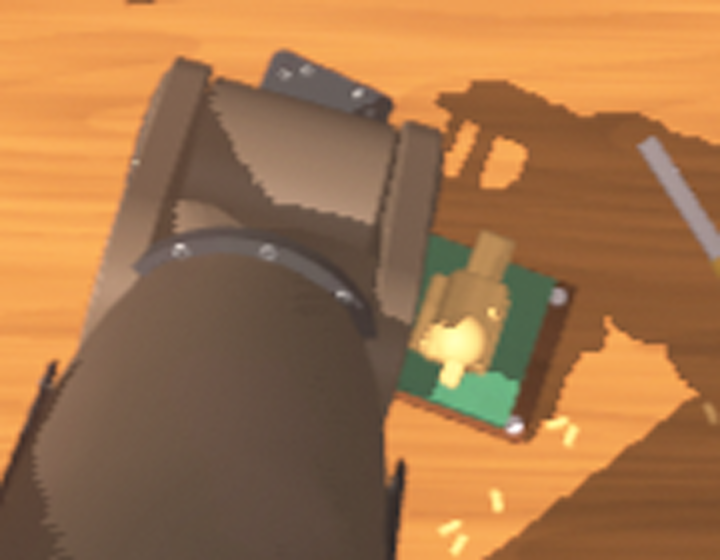

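The bird at (460,330) is still plugged, with its plate top at 59.1 mm, and the arm is clear of it. The screw is a quarter turn back and gripped with 30 N, so I'm handing in.

```bash
python3 -c "
from plant import robot
print(robot.hand_in())"
```

```text
the job is handed in; nothing more can be done
None
```

I handed the job in at about 19.5 s: the pale bird is plugged flush and released, and the wing screw was turned to its stop, backed off about 90° and is still gripped at 30 N; the hand-in returned no verdict.

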